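# Find the light casting on the comparison balance

## Task

One of the two loose upright valve-body castings on the open bench is light (porous inside), though they look alike. Stand one of them upright on the empty pan of the balance, let go and let the beam settle: a sound casting outweighs the steel reference weight and its pan sinks, a light one leaves its pan up. Then stand the light casting upright on the floor of the steel tray, and leave the sound one standing upright on the pan or on the bench, out of the tray; set them down, do not drop or knock them over.

Things in the scene. Friction and masses are not known exactly. Their poses are not given: they have to be found in the camera images.
- casting_1: die-cast zinc valve body, light-grey square block 30 x 30 x 52 mm standing on end on the bench; origin at the centre of its underside, z up, x and y square to its flats (grip across either pair). The two look alike; one is sound (about 0.26 kg), the other light (about 0.12 kg), each within 10 %.
- casting_2: die-cast zinc valve body, light-grey square block 30 x 30 x 52 mm standing on end on the bench; origin at the centre of its underside, z up, x and y square to its flats (grip across either pair). The two look alike; one is sound (about 0.26 kg), the other light (about 0.12 kg), each within 10 %; it may stand either nearer to or farther from the robot than casting_1.
- pan_top (a point): centre of the top of the empty weighing pan: flat level steel disc, 100 mm across, no rim, 96 mm above the bench when up, 67 when sunk. 220 mm off along the point's +y, on the beam's other end, a like pan bears a fixed dark knobbed steel reference weight (0.19 kg, top up to 140 mm high); midway stands a white scale plate, 100 mm high. The grey foot is 300 x 110 mm.
- beam (a joint): tilt of the balance beam, rad: 0 = at rest, empty pan up, reference weight down; 0.13 = level; 0.26 = weighing pan fully sunk (29 mm lower). With a sound casting let go on the pan it goes to 0.26 within about a second; with a light one it stays near 0. It swings freely, lightly damped; pushing on the pan also moves it.
- tray: fixed open shallow steel tray, 178 mm (its x) by 233 mm (its y), 18 mm high, for the light casting; origin at the centre of its underside, z up; floor 2 mm thick, sloping sides: the flat floor within is 136 mm (x) by 202 mm (y).
Things that resemble listed ones, but are neither listed nor needed, are in the scene too. What is shaped like the casting_2 but purple or yellow is not meant.

How it is judged:
By the outcome, as a careful person would: the job done as asked, in the order asked, and still so for the second after the job is handed in, with the robot touching nothing.
It also fails if it takes over 61 s, if anything falls off the work surface, if the arm or the gripper's body presses on something with over 40 N, if the wrist force passes 120 N, or if a joint passes its speed limit or range.

## Robot

A 7-joint arm with a two-finger parallel gripper is mounted at the origin on the work surface; the furniture and walls round the work are solid. World frame = base frame: x ahead of the robot, y to its left, z up, the work surface at z = 0. Lengths are in m, angles in rad, forces in N, time in s.
With the tool pointing down it reaches from about 0.35 to 0.9 m from the base axis. Payload 8.1 kg.
Tool frame: the origin (TCP) lies at the very end of the fingers, on their centre line; the grasp point (between the pads) lies 19 mm behind it (arm.tcp_to_grasp is the z of the grasp point in the tool frame, in m); z points along the fingers, y is the line along which they close (so a half turn about z gives the same grasp; the last joint's range is limited). The gripper opens to 92 mm and grips with 3 to 60 N. Pads are 19 mm wide; open, the fingers measure 130 mm over their backs; the gripper's body (75 mm by 190 mm) begins 47 mm behind the grasp point.
Start: joints at [1.036, 0.434, 0.025, 1.573, -0.012, 1.134, -0.075], TCP at [0.262, -0.568, 0.227] pointing down, gripper open.
Joint ranges: [-2.62, 2.62], [-0.44, 2.09], [-1.27, 1.32], [0.08, 2.57], [-1.32, 4.46], [0.12, 2], [-2.74, 2.74]. Speed limits (rad/s): [2.22, 2.22, 3.01, 3.01, 3.14, 3.14, 3.14].

## Interface

Orientations are given as a rotation vector (axis times angle).
In Python, from cell import readout, vision, sign_off, arm gives the robot as it stands. The module is installed in compiled form; this text tells all that it offers.
- The arm moves only by the shell command python3 -m creep 'ROWS' [FORCE]. ROWS is JSON, a list of rows, each a list of 5 numbers: the shift along the tool's x, y, z in units of 4 cm (1.0 is 4 cm), then the turn about the tool's z in units of 4 degrees (1.0 is 4 degrees), then the opening, from 0 (shut) to 1 (fully open). A call has 1 to 12 rows; each row shifts and turns the commanded pose from where the row before left it, along the tool's axes as they then stand; what a row does not reach is not made up. A row lasts 1/8 s, in which the tool goes at most 62.5 mm and 10.7 degrees, less where a joint would pass 70% of its speed; a pose out of reach is approached as far as the arm can. A call with a number of a shift or a turn outside -1 to 1 is refused whole. A call with a gripper value outside its range is refused whole. The fingers move at their own pace and stop on an object; FORCE is the grip in N (left out, the last holds). Time passes only in rows, so rows that do not move let the fingers close. It gives the time, the measured TCP pose, the force, the opening and the grip force at its end, in the units of the state.
- readout.observe(): the state, without advancing time (a new reading comes with each control period).
- vision.get_image(name): name is "scene" or "top" or "wrist"; returns a dict with "pixels" (420x560x3 uint8, blue, green, red), "z_map" (420x560 float32, m along the optical axis (not along the pixel's ray), 0 where there is no reading), "camera_matrix" (3x3 intrinsics, pixels), "k1" (the pictures are not rectified: a ray, as slopes to the right and down, at radius r is drawn at 1 + k1 r^2 times it, then the intrinsics apply), "position" and "rotation" of the camera in the world. Camera axes: x right, y up, looking along -z (the intrinsics and any distortion apply to the point x, -y, -z); pixel columns grow to the right and rows downward; lengths in m; the calibration is good to about 2 mm. A picture is of the moment at which its call begins.
- sign_off(): hands the job in; it is judged then, once.
The state is a dict: "clock": time; "joints": joint angles; "dq": joint speeds; "joint_efforts": joint torques, N m; "position": TCP position; "ee_rot": TCP orientation; "force": force on the tool from outside, world axes, zero at the start; "ft_torque": the same for the moment, N m; "width": opening from 0.0 (shut) to 1.0 (fully open); "gripper_force": force on a finger pad.
Only numpy, scipy, OpenCV 4.12 (cv2) and the standard library are available. Lean on these libraries where they do the work, as an engineer would, in place of code of your own. Each camera call takes 0.05 s, during which the arm holds its last target. There are 200 camera calls.

## Working session

There is one attempt and no reset: what is moved stays moved. The work goes in short steps, Python scripts to look and compute and a shell command to move; the robot and the scene stay as the last step left them, time stands still between calls to the robot, and variables do not carry over. Pictures are saved under pics/ and viewed, at most 10 in all, crops included, and the job is handed in when it is done.

```bash
mkdir -p pics; cat > h.py <<'E'
import numpy as np, cv2
from cell import readout, vision, sign_off, arm
def pts(im, uv, depth=None, plane=None):
    K=np.array(im["camera_matrix"]);uv=np.atleast_2d(uv).astype(float)
    d=(uv-[K[0,2],K[1,2]])/[K[0,0],K[1,1]]; s=d.copy()
    for _ in range(20): s=d/(1+im["k1"]*(s**2).sum(1,keepdims=True))
    ray=np.c_[s[:,0],-s[:,1],-np.ones(len(s))]
    R=np.array(im["rotation"]);p=np.array(im["position"])
    w=ray@R.T
    if depth is None: depth=(plane-p[2])/w[:,2]
    return p+w*np.reshape(depth,(-1,1))
def cloud(im):
    h,w=im["z_map"].shape
    v,u=np.mgrid[:h,:w]
    return pts(im,np.c_[u.ravel(),v.ravel()],im["z_map"].ravel()).reshape(h,w,3)
E
python3 - <<'E'
from h import *
import pickle
s=readout.observe();print({k:np.round(v,3).tolist() for k,v in s.items()},arm.tcp_to_grasp)
d={}
for n in("scene","top"):
    im=vision.get_image(n);d[n]=im;cv2.imwrite(f"pics/{n}0.png",im["pixels"]);print(n,im["position"],np.array(im["rotation"]).round(2).tolist(),im["k1"])
pickle.dump(d,open("d0.pkl","wb"))
E
```

```text
{'clock': 0.0, 'joints': [1.036, 0.435, 0.025, 1.574, -0.012, 1.134, -0.075], 'dq': [0.0, -0.001, 0.001, -0.0, -0.001, 0.0, -0.001], 'joint_efforts': [-0.002, -66.786, 0.984, -31.445, -0.061, 0.043, 0.0], 'position': [0.261, -0.567, 0.226], 'ee_rot': [-3.067, -0.673, 0.001], 'force': [1.163, -0.062, -0.28], 'ft_torque': [-0.042, 0.008, 0.026], 'gripper_force': 0.0, 'width': 1.0} -0.0188
scene [-0.05384128  0.5720505   0.59858816] [0.49, -1.17, -2.1] -0.10477595241905793
top [ 0.37874394 -0.0049231   1.05575997] [0.13, -0.09, -1.6] 0.031487043411988144
```

View pics/top0.png

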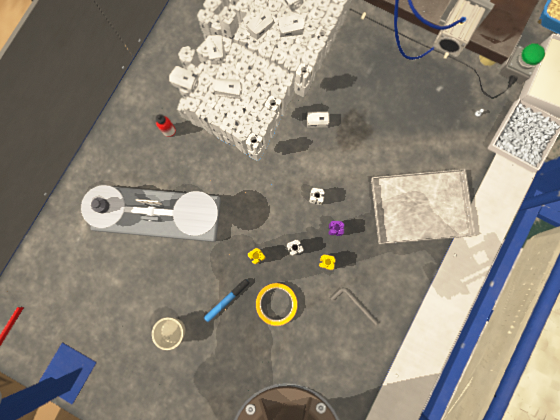

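View pics/scene0.png

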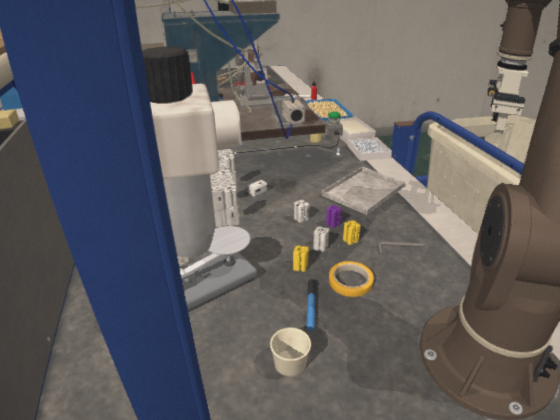

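Top view: candidates are the upright grey blocks at (317,196) and (295,247). I reject purple (337,228), yellow (257,256) and (328,262), the lying grey block (318,119), and the stacked grey pile around (240,110). The empty pan is at (195,213), the reference weight at (100,206) and the tray at (425,207). In the scene view the two grey uprights are at (301,211) and (321,238).

```bash
sed -i 's/R=np.array(im\["rotation"\])/R=cv2.Rodrigues(np.array(im["rotation"],float))[0]/' h.py
python3 - <<'E'
from h import *
import pickle
im=pickle.load(open("d0.pkl","rb"))["top"];C=cloud(im);px=im["pixels"]
def show(n,c,r,zlo,zhi,ref=None):
    m=np.zeros(C.shape[:2],bool);u,v=c;m[v-r:v+r,u-r:u+r]=1
    m&=(C[...,2]>zlo)&(C[...,2]<zhi);P=C[m]
    if len(P)<5: print(n,len(P));return
    q=cv2.minAreaRect(P[:,:2].astype(np.float32)); 
    print(n,len(P),"z",np.percentile(P[:,2],[5,50,95]).round(3),"ctr",np.round(q[0],4),"size",np.round(q[1],3),"ang",round(q[2],1),"med",P.mean(0).round(3))
for n,c in dict(g1=(317,196),g2=(295,247),pur=(337,228),y1=(257,256),y2=(328,262)).items(): show(n,c,13,.043,.06)
show("lying",(318,119),18,.02,.06)
show("pan",(195,213),28,.085,.105)
show("ref",(100,206),26,.06,.16)
show("tray rim",(425,207),62,.012,.03)
show("scale",(147,211),20,.09,.12)
show("foot",(152,213),75,.008,.03)
show("traycorner floor",(425,207),20,-.02,.02)
for u,v in [(372,178),(465,170),(475,236),(380,244)]: print(pts(im,(u,v),plane=.018).round(3))
s=3;cv2.imwrite("pics/c1.png",cv2.resize(px[170:280,230:370],None,fx=5,fy=5,interpolation=cv2.INTER_CUBIC))
E
```

```text
g1 117 z [0.046 0.05  0.053] ctr [ 0.5573 -0.0887] size [0.03 0.03] ang 80.4 med [ 0.557 -0.089  0.05 ]
g2 115 z [0.046 0.05  0.053] ctr [ 0.4374 -0.0328] size [0.03 0.03] ang 24.3 med [ 0.438 -0.033  0.05 ]
pur 125 z [0.045 0.05  0.053] ctr [ 0.4796 -0.1307] size [0.03 0.03] ang 85.7 med [ 0.48  -0.132  0.05 ]
y1 119 z [0.044 0.05  0.053] ctr [0.421  0.0569] size [0.029 0.03 ] ang 31.9 med [0.422 0.056 0.05 ]
y2 124 z [0.046 0.05  0.053] ctr [ 0.4022 -0.1062] size [0.031 0.029] ang 73.2 med [ 0.402 -0.107  0.05 ]
lying 273 z [0.023 0.029 0.032] ctr [ 0.75 -0.1 ] size [0.051 0.032] ang 87.8 med [ 0.749 -0.1    0.028]
pan 1562 z [0.093 0.096 0.099] ctr [0.5165 0.1865] size [0.098 0.098] ang 35.1 med [0.517 0.186 0.096]
ref 1449 z [0.064 0.068 0.095] ctr [0.5435 0.4058] size [0.098 0.097] ang 61.1 med [0.542 0.403 0.072]
tray rim 367 z [0.013 0.017 0.021] ctr [ 0.5282 -0.3384] size [0.16  0.223] ang 3.4 med [ 0.533 -0.348  0.017]
scale 50 z [0.091 0.099 0.102] ctr [0.5441 0.2931] size [0.049 0.009] ang 83.7 med [0.546 0.293 0.098]
foot 1629 z [0.02  0.028 0.03 ] ctr [0.6044 0.3212] size [0.368 0.254] ang 83.4 med [0.525 0.295 0.027]
traycorner floor 1590 z [-0.002  0.001  0.005] ctr [ 0.5282 -0.3488] size [0.096 0.096] ang 87.3 med [ 0.528 -0.348  0.001]
[[ 0.599 -0.224  0.018]]
[[ 0.61  -0.444  0.018]]
[[ 0.453 -0.453  0.018]]
[[ 0.44  -0.234  0.018]]
```

View pics/c1.png

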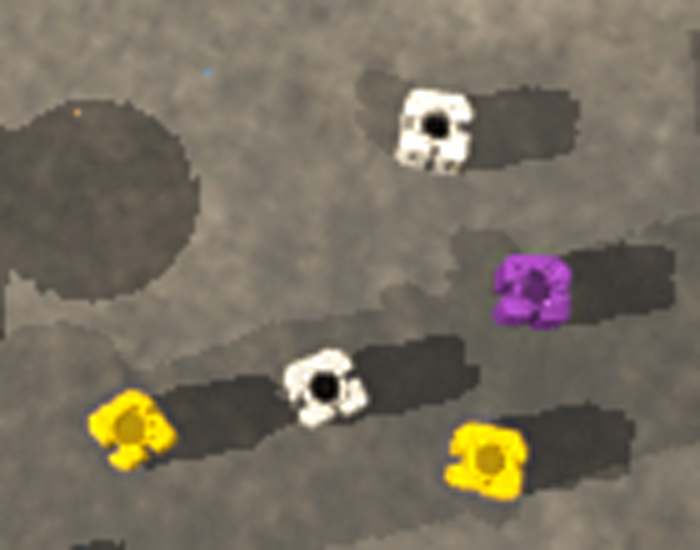

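Crop shows the grey white-topped blocks at (435,130) and (325,388), with purple and yellow neighbours clearly apart. I pick the near grey one (0.437, -0.033) first.

```bash
cat > go.py <<'E'
import sys
from h import *
x,y,z,hd=map(float,sys.argv[1:5])
s=readout.observe();R=cv2.Rodrigues(np.array(s["ee_rot"],float))[0]
h=np.degrees(np.arctan2(R[1,0],R[0,0]))
print("t",round(s["clock"],2),"pos",np.round(s["position"],4),"head",round(h,2),"zax",R[:,2].round(3),"F",np.round(s["force"],2),"w",round(s["width"],3),"gf",round(s["gripper_force"],1))
print("units xyz",(R.T@(np.array([x,y,z])-s["position"])/.04).round(3),"turn units (tool z)",round(-(hd-h)/4,2))
E
python3 go.py .4374 -.0328 .13 24.3
python3 -m creep '[[0.4,-0.4,0,0,0.65],[0.8,-0.86,0,0,0.65],[0.8,-0.86,0,0,0.65],[0.8,-0.86,0,0,0.65],[0.8,-0.86,0,0,0.65],[0.8,-0.86,0,0,0.65],[0.8,-0.86,0,0,0.65],[0.8,-0.86,0,0,0.65],[0.8,-0.86,0,0,0.65],[0.8,-0.86,0,0,0.65],[0.8,-0.86,0,0,0.65],[0.4,-0.4,0,0,0.65]]' 25
python3 go.py .4374 -.0328 .13 24.3
```

```text
t 0.1 pos [ 0.2613 -0.5673  0.226 ] head 24.73 zax [-0.001  0.001 -1.   ] F [ 0.82  0.23 -0.29] w 0.999 gf 0.0
units xyz [  9.59  -10.291   2.413] turn units (tool z) 0.11
clock: 1.6
position: [0.4242, -0.0762, 0.2267]
ee_rot: [-3.067, -0.677, -0.0]
force: [-0.1, -0.4, 0.2]
width: 0.653
gripper_force: 0.0
t 1.6 pos [ 0.4242 -0.0762  0.2267] head 24.91 zax [-0.     0.001 -1.   ] F [-0.06 -0.41  0.2 ] w 0.653 gf 0.0
units xyz [ 0.755 -0.844  2.417] turn units (tool z) 0.15
```

```bash

python3 -m creep '[[0.75,-0.85,0.4,0.15,0.65],[0,0,1,0,0.65],[0,0,1,0,0.65],[0,0,0,0,0.65],[0,0,0,0,0.65]]' >/dev/null
python3 go.py .4374 -.0328 .012 24.3
python3 - <<'E'
from h import *
im=vision.get_image("wrist");C=cloud(im);px=im["pixels"];cv2.imwrite("pics/w1.png",px)
m=(C[...,2]>.043)&(C[...,2]<.06)&(im["z_map"]>0)&(px.min(2)>0)&(np.hypot(C[...,0]-.437,C[...,1]+.033)<.03)
P=C[m];q=cv2.minAreaRect(P[:,:2].astype(np.float32));print(len(P),q,P.mean(0))
E
```

```text
t 2.23 pos [ 0.4375 -0.0354  0.1317] head 24.13 zax [ 0.001  0.    -1.   ] F [0.64 1.07 0.5 ] w 0.651 gf 0.0
units xyz [ 0.022 -0.062  2.994] turn units (tool z) -0.04
1343 ((0.4373689889907837, -0.03126255422830582), (0.030272359028458595, 0.029808375984430313), 22.60248374938965) [ 0.43867711 -0.03122438  0.04939672]
```

View pics/w1.png

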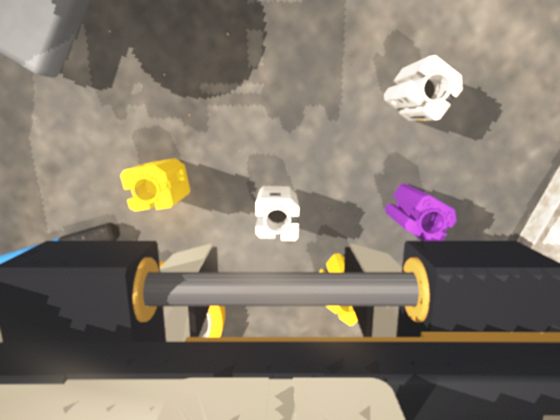

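Wrist view: the grey casting at (277,212) is centred between the finger tips at (190,300) and (370,300). Yellow (155,185) and purple (425,212) are clear. Descending.

```bash

python3 -m creep '[[0.03,-0.07,0.7,0,0.65],[0,0,0.9,0,0.65],[0,0,0.8,0,0.65],[0,0,0.55,0,0.65],[0,0,0,0,0.65],[0,0,0,0,0.65]]' >/dev/null
python3 go.py .4374 -.032 .012 23.8
python3 -m creep '[[0,0,0,0,0.1],[0,0,0,0,0.1],[0,0,0,0,0.1],[0,0,0,0,0.1],[0,0,0,0,0.1]]' 25
python3 go.py .517 .1865 .109 24
```

```text
t 3.02 pos [ 0.4381 -0.0325  0.0141] head 24.12 zax [ 0.002 -0.    -1.   ] F [-0.23 -0.09  0.33] w 0.648 gf 0.0
units xyz [-0.011 -0.018  0.052] turn units (tool z) 0.08
clock: 3.65
position: [0.4371, -0.0325, 0.013]
ee_rot: [3.072, 0.657, 0.0]
force: [-0.8, -0.2, 6.0]
width: 0.327
gripper_force: 25.0
t 3.65 pos [ 0.4371 -0.0325  0.013 ] head 24.13 zax [ 0. -0. -1.] F [-0.83 -0.21  6.04] w 0.327 gf 25.0
units xyz [ 4.062 -4.178 -2.401] turn units (tool z) 0.03
```

```bash

python3 -m creep '[[0,0,-0.4,0,0.1],[0,0,-0.8,0,0.1],[0,0,-1,0,0.1],[0,0,-1,0,0.1],[0,0,-0.6,0,0.1],[0,0,0,0,0.1],[0,0,0,0,0.1]]'
python3 go.py .517 .1865 .109 24
python3 -m creep '[[0.3,-0.3,0,0,0.1],[0.6,-0.6,0,0,0.1],[0.7,-0.7,0,0,0.1],[0.7,-0.75,0,0,0.1],[0.7,-0.75,0,0,0.1],[0.6,-0.6,0,0,0.1],[0.3,-0.35,0,0,0.1],[0.16,-0.13,0,0,0.1],[0,0,0,0,0.1],[0,0,0,0,0.1]]'
python3 go.py .517 .1865 .109 24
python3 - <<'E'
from h import *
im=vision.get_image("top");C=cloud(im);cv2.imwrite("pics/t2.png",im["pixels"])
im=vision.get_image("scene");cv2.imwrite("pics/s2.png",im["pixels"])
E
```

```text
clock: 4.53
position: [0.4362, -0.0325, 0.1639]
ee_rot: [-3.072, -0.657, 0.002]
force: [0.3, -0.2, -2.5]
width: 0.329
gripper_force: 25.0
t 4.53 pos [ 0.4362 -0.0325  0.1639] head 24.13 zax [-0.001 -0.    -1.   ] F [ 0.35 -0.17 -2.5 ] w 0.329 gf 25.0
units xyz [ 4.083 -4.171  1.369] turn units (tool z) 0.03
clock: 5.78
position: [0.5166, 0.1851, 0.1646]
ee_rot: [3.072, 0.654, -0.001]
force: [0.4, -0.2, -1.2]
width: 0.33
gripper_force: 25.0
t 5.78 pos [0.5166 0.1851 0.1646] head 24.05 zax [-0.    -0.001 -1.   ] F [ 0.35 -0.15 -1.16] w 0.33 gf 25.0
units xyz [ 0.025 -0.029  1.389] turn units (tool z) 0.01
```

View pics/s2.png

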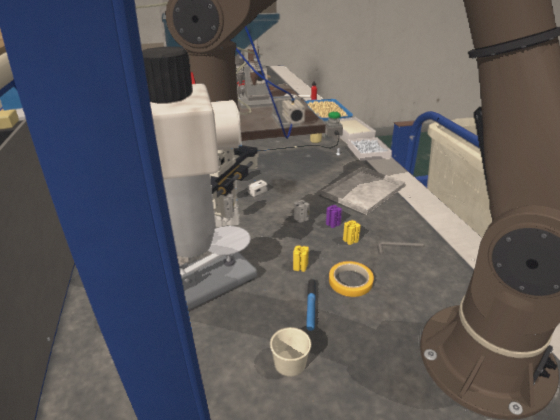

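The scene view shows the casting held at about (232,210), above the empty pan at (228,240). Lowering it gently.

```bash

python3 -m creep '[[0.02,-0.03,0.3,0,0.1],[0,0,0.4,0,0.1],[0,0,0.35,0,0.1],[0,0,0.15,0,0.1],[0,0,0.08,0,0.1],[0,0,0,0,0.1],[0,0,0,0,0.1]]'
python3 go.py .517 .1865 .109 24
```

```text
clock: 6.75
position: [0.5173, 0.1882, 0.1139]
ee_rot: [-3.072, -0.657, -0.001]
force: [0.1, 0.4, -0.5]
width: 0.33
gripper_force: 25.0
t 6.75 pos [0.5173 0.1882 0.1139] head 24.14 zax [ 0.001  0.    -1.   ] F [ 0.13  0.4  -0.46] w 0.33 gf 25.0
units xyz [-0.024  0.036  0.123] turn units (tool z) 0.03
```

```bash

for i in 1 2; do :; done
python3 -m creep '[[0,0.03,0.05,0,0.1],[0,0,0,0,0.1],[0,0,0,0,0.1]]'|grep -E 'pos|^force'
python3 -m creep '[[0,0,0.04,0,0.1],[0,0,0,0,0.1],[0,0,0,0,0.1]]'|grep -E 'pos|^force'
python3 -m creep '[[0,0,0.03,0,0.1],[0,0,0,0,0.1],[0,0,0,0,0.1]]'|grep -E 'pos|^force'
python3 - <<'E'
from h import *
im=vision.get_image("top");C=cloud(im)
m=(im["z_map"]>0)&(np.hypot(C[...,0]-.5435,C[...,1]-.404)<.045)
print("ref pan z",np.percentile(C[m][:,2],[10,30,50]))
im=vision.get_image("wrist");cv2.imwrite("pics/w3.png",im["pixels"])
E
```

```text
position: [0.5175, 0.1869, 0.1116]
force: [0.7, 0.3, -1.1]
position: [0.5174, 0.187, 0.1099]
force: [0.3, 0.1, -0.9]
position: [0.5175, 0.187, 0.1089]
force: [0.2, -0.6, 1.3]
ref pan z [0.0654677  0.06730671 0.06854503]
```

View pics/w3.png

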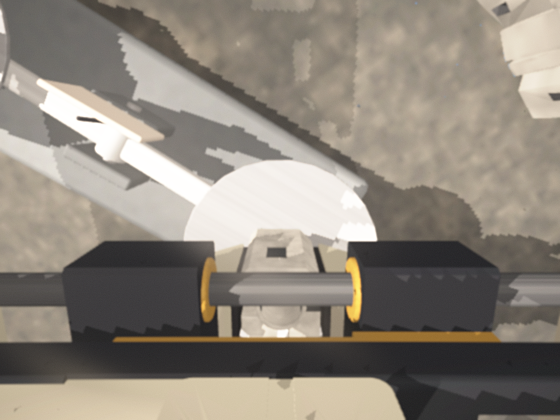

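Wrist view: the held casting at (280,270) stands over the middle of the pan (280,230), in light contact. I release it and let the beam settle.

```bash

python3 -m creep '[[0,0,0,0,0.36],[0,0,0,0,0.45],[0,0,0,0,0.55],[0,0,0,0,0.6],[0,0,0,0,0.6],[0,0,0,0,0.6],[0,0,0,0,0.6],[0,0,0,0,0.6],[0,0,0,0,0.6],[0,0,0,0,0.6],[0,0,0,0,0.6],[0,0,0,0,0.6]]'
cat > pan.py <<'E'
from h import *
im=vision.get_image("top");C=cloud(im)
for n,c in(("ref",(.5435,.404)),("pan",(.517,.1865))):
    m=(im["z_map"]>0)&(np.hypot(C[...,0]-c[0],C[...,1]-c[1])<.045)
    print(n,np.percentile(C[m][:,2],[5,10,30,50]).round(3))
im=vision.get_image("wrist");C=cloud(im)
m=(im["z_map"]>0)&(np.hypot(C[...,0]-.517,C[...,1]-.1865)<.05)&(C[...,2]>.05)&(C[...,2]<.17)
print(np.histogram(C[m][:,2],bins=np.arange(.05,.171,.005)))
import sys; cv2.imwrite(sys.argv[1],im["pixels"])
E
python3 pan.py pics/w4.png
```

```text
clock: 9.48
position: [0.5175, 0.1869, 0.1087]
ee_rot: [3.072, 0.657, 0.0]
force: [0.2, 0.1, -0.6]
width: 0.595
gripper_force: 0.0
ref [0.064 0.065 0.067 0.068]
pan [0.21  0.513 0.524 0.543]
(array([    0,     0,     0,     0,     0,     0,     0,     0,   594,
       13783,   185,   253,   438,   571,   802,   672,   742,  1025,
        1055,  1971,   520,   317,   264,   293]), array([0.05 , 0.055, 0.06 , 0.065, 0.07 , 0.075, 0.08 , 0.085, 0.09 ,
       0.095, 0.1  , 0.105, 0.11 , 0.115, 0.12 , 0.125, 0.13 , 0.135,
       0.14 , 0.145, 0.15 , 0.155, 0.16 , 0.165, 0.17 ]))
```

View pics/w4.png

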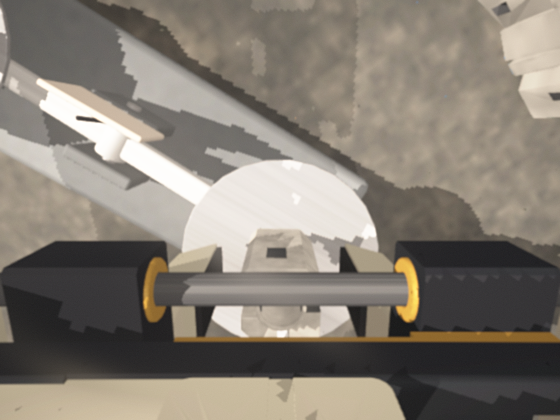

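The wrist view shows the fingers clear of the casting (280,270), and the pan is still up at 0.097 m with the reference pan down, so this casting looks light. I'll wait another second to be sure.

```bash

python3 -m creep '[[0,0,0,0,0.65],[0,0,0,0,0.65],[0,0,0,0,0.65],[0,0,0,0,0.65],[0,0,0,0,0.65],[0,0,0,0,0.65],[0,0,0,0,0.65],[0,0,0,0,0.65]]' >/dev/null
python3 pan.py pics/w5.png
python3 -m creep '[[0,0,0,0,0.1],[0,0,0,0,0.1],[0,0,0,0,0.1],[0,0,0,0,0.1],[0,0,0,0,0.1]]' 20
python3 go.py .527 -.335 .016 24
```

```text
ref [0.064 0.065 0.067 0.068]
pan [0.215 0.514 0.524 0.543]
(array([    0,     0,     0,     0,     0,     0,     0,     0,   643,
       14019,   186,   259,   441,   562,   823,   660,   750,  1039,
        1071,  2000,   539,   338,   317,   336]), array([0.05 , 0.055, 0.06 , 0.065, 0.07 , 0.075, 0.08 , 0.085, 0.09 ,
       0.095, 0.1  , 0.105, 0.11 , 0.115, 0.12 , 0.125, 0.13 , 0.135,
       0.14 , 0.145, 0.15 , 0.155, 0.16 , 0.165, 0.17 ]))
clock: 11.3
position: [0.5174, 0.1869, 0.1087]
ee_rot: [3.072, 0.657, -0.0]
force: [0.1, -0.6, -0.1]
width: 0.326
gripper_force: 20.0
t 11.3 pos [0.5174 0.1869 0.1087] head 24.14 zax [-0. -0. -1.] F [ 0.12 -0.55 -0.08] w 0.326 gf 20.0
units xyz [-5.118 12.005  2.318] turn units (tool z) 0.03
```

```bash

python3 -m creep '[[0,0,-0.3,0,0.1],[0,0,-0.5,0,0.1],[0,0,-0.5,0,0.1],[0,0,-0.3,0,0.1],[0,0,0,0,0.1],[-0.15,0.35,0,0,0.1],[-0.3,0.7,0,0,0.1],[-0.35,0.8,0,0,0.1],[-0.35,0.8,0,0,0.1],[-0.35,0.8,0,0,0.1],[-0.35,0.8,0,0,0.1],[-0.35,0.8,0,0,0.1]]'>/dev/null
python3 go.py .527 -.34 .016 24
python3 -m creep '[[-0.35,0.8,0,0,0.1],[-0.35,0.8,0,0,0.1],[-0.35,0.8,0,0,0.1],[-0.35,0.8,0,0,0.1],[-0.35,0.8,0,0,0.1],[-0.35,0.8,0,0,0.1],[-0.35,0.8,0,0,0.1],[-0.3,0.7,0,0,0.1],[-0.2,0.45,0,0,0.1],[-0.05,0.2,0,0,0.1],[0,0,0,0,0.1],[0,0,0,0,0.1]]'>/dev/null
python3 go.py .527 -.34 .016 24
```

```text
t 12.8 pos [ 0.5187 -0.0359  0.1718] head 24.08 zax [-0.002 -0.    -1.   ] F [ 0.46 -0.35 -0.86] w 0.333 gf 20.0
units xyz [-2.907  7.027  3.899] turn units (tool z) 0.02
t 14.3 pos [ 0.5243 -0.3347  0.1727] head 24.24 zax [ 0.     0.001 -1.   ] F [-0.72  0.2  -1.89] w 0.327 gf 20.0
units xyz [0.006 0.152 3.918] turn units (tool z) 0.06
```

```bash

python3 -m creep '[[0,0.12,0.4,0,0.1],[0,0,0.8,0,0.1],[0,0,0.8,0,0.1],[0,0,0.7,0,0.1],[0,0,0.5,0,0.1],[0,0,0.3,0,0.1],[0,0,0.15,0,0.1],[0,0,0,0,0.1],[0,0,0,0,0.1]]'>/dev/null
python3 go.py .527 -.34 .0155 24
python3 - <<'E'
from h import *
im=vision.get_image("wrist");cv2.imwrite("pics/w6.png",im["pixels"]);C=cloud(im)
m=(im["z_map"]>0)&(np.hypot(C[...,0]-.56,C[...,1]+.34)<.02);print("floor",np.median(C[m],0))
E
```

```text
t 15.43 pos [ 0.5264 -0.3408  0.0275] head 24.14 zax [ 0.001 -0.001 -1.   ] F [-0.28 -0.22 -0.57] w 0.327 gf 20.0
units xyz [ 0.022 -0.012  0.299] turn units (tool z) 0.03
floor [ 0.55655427 -0.3428453   0.11841323]
```

View pics/w6.png

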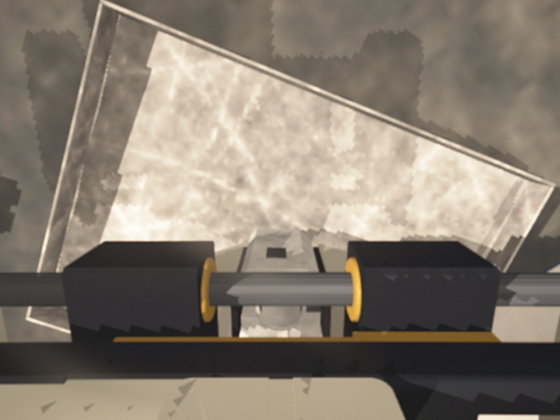

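Wrist view: the held casting (280,270) is over the tray floor, well inside the rim, which runs from (100,5) to (550,185). I set it down in small steps.

```bash

python3 -m creep '[[0,0,0.12,0,0.1],[0,0,0.08,0,0.1],[0,0,0,0,0.1],[0,0,0,0,0.1]]'|grep -E 'pos|^force'
python3 -m creep '[[0,0,0.05,0,0.1],[0,0,0,0,0.1],[0,0,0,0,0.1]]'|grep -E 'pos|^force'
python3 -m creep '[[0,0,0.04,0,0.1],[0,0,0,0,0.1],[0,0,0,0,0.1]]'|grep -E 'pos|^force'
```

```text
position: [0.5259, -0.3405, 0.0187]
force: [0.3, -0.4, -0.4]
position: [0.5259, -0.3406, 0.0167]
force: [0.1, -0.1, -1.4]
position: [0.5258, -0.3405, 0.0151]
force: [-0.3, 0.3, -0.1]
```

```bash

python3 -m creep '[[0,0,0.03,0,0.1],[0,0,0,0,0.1],[0,0,0,0,0.1]]'|grep -E 'pos|^force'
python3 -m creep '[[0,0,0,0,0.36],[0,0,0,0,0.45],[0,0,0,0,0.55],[0,0,0,0,0.7],[0,0,0,0,0.7],[0,0,-0.3,0,0.7],[0,0,-0.6,0,0.7],[0,0,-1,0,0.7],[0,0,-1,0,0.7],[0,0,-1,0,0.7],[0,0,0,0,0.7],[0,0,0,0,0.7]]'
python3 - <<'E'
from h import *
im=vision.get_image("wrist");cv2.imwrite("pics/w7.png",im["pixels"]);C=cloud(im)
m=(im["z_map"]>0)&(np.hypot(C[...,0]-.526,C[...,1]+.34)<.03)&(C[...,2]>.045)&(C[...,2]<.065)
P=C[m];print(len(P),P.mean(0),cv2.minAreaRect(P[:,:2].astype(np.float32)),np.percentile(P[:,2],[5,95]))
E
```

```text
position: [0.526, -0.3406, 0.0142]
force: [-1.5, 0.5, 4.1]
clock: 18.6
position: [0.5256, -0.3404, 0.17]
ee_rot: [3.072, 0.657, -0.0]
force: [0.7, 0.2, 0.1]
width: 0.7
gripper_force: 0.0
1020 [ 0.52716671 -0.33887915  0.05130544] ((0.5261325836181641, -0.3388232886791229), (0.03001028671860695, 0.02985335700213909), 23.340900421142578) [0.04676771 0.05364415]
```

View pics/w7.png

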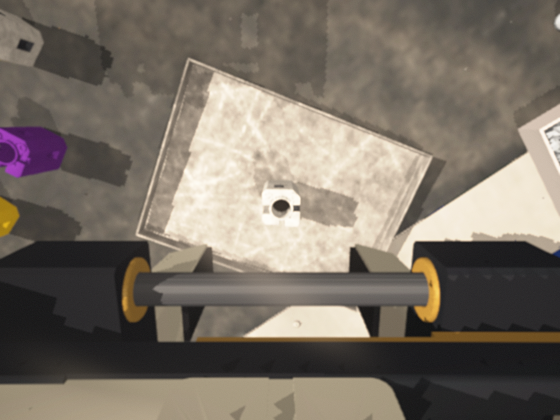

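The light casting stands upright at (281,205) on the tray floor. The sound one is still standing on the bench at (20,45), and the gripper is clear.

```bash
python3 -c "
from cell import sign_off
print(sign_off())"
```

```text
the job is handed in; nothing more can be done
None
```

I weighed the near casting; its pan stayed up, so it is the light one. It now stands upright on the tray floor, the sound one stands untouched on the bench, and the job is handed in.

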